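# Seat the chip box in the inspection dock and flip the retaining flap over it

## Task

Put the small clear chip box flat into the wide mouth of the inspection dock and slide it slowly and gently along the channel, in under the hood, until it is fully home against the hidden end stop. Then tip the orange spring flap over its snap point so that it springs shut across the front of the box. Do not force the box, the stop or the flap, and leave the tubs, the vial and the dish where they stand.

Things in the scene. Friction and masses are not known exactly. Their poses are not given: they have to be found in the camera images.
- chip_box_centre (a point): Clear sample box, lid shut, chips inside, loose, about 0.12 kg. This point is its centre, 9 mm above its underside; z up, x from lip to hinge. Hard body 50 x 50 x 18 mm: sides 25 mm from the centre (lip at -x and hinge at +x, 3 mm each, are visible only). It may sit in the dock either way round. Press it on the end stop with at most 30 N.
- dock: Inspection dock fixed to the bench. Origin on the bench under the middle of the seat; x runs along the channel inwards, from open mouth to hood; z up. Base plate x -120 to +55 mm, 76 mm wide in y. Channel floor 8 mm above the origin, black guides 12 mm higher. Inner width 62 mm from x -120 to -51, tapering to 53 mm at x -30, then 53 mm.
- channel_mouth (a point): Where to set the box down: on the channel floor (8 mm above the bench) in the wide mouth, on the centre line, 72 mm before the dock's origin (x = -72 mm). Axes as the dock's. Room for fingers before and behind the box. Sliding the box on from here takes about 1 N.
- hood_edge (a point): Middle of the hood's front edge, underside: 1 mm beyond the dock's origin, 30.5 mm above the bench; hood 3 mm thick, 52 mm deep. Under it a rigid end stop, set by a screw, out of sight: the centre of a seated box lies between x = -8 and +8 mm of the dock, different each time, to be found by feel: creep (15 mm/s or less), stop at 3 N.
- feeler (a joint): Spring pin in the end stop, in m: 0 = nothing touches it, 0.004 = pushed flush by a box that is fully home; the box counts as home above 0.0025. Its spring is very weak (0.1 N) and does not push the box back.
- flap (a joint): Orange spring flap, hinge angle in rad: 0 open (stands beside the channel, leans out to the dock's +y), 2.2 shut (flat across the channel, lip down before the box). Past the snap point at 1.1 it springs on by itself. Its spring needs 0.2 N m to start, falling to zero at the snap point: about 4 N at the free edge, more nearer the hinge. At most 25 N may be put on it.
- flap_hinge (a point): Middle of the flap's hinge line, which runs along the dock's x through (-28, 40, 30) mm of the dock's frame. The flap is 29 mm wide along x, 5 mm thick. Axes as the dock's.
- flap_edge (a point): Middle of the flap's rounded free edge (bead 8 mm thick, 33 mm long), 64 mm from the hinge line. Open, it stands at about (-28, 78, 82) mm in the dock's frame; push it from outside towards the dock's -y, touching it slowly.
- black_tub: Bystander: round black tub, 37 mm across, 42 mm high, loose. Origin under its middle.
- white_tub: Bystander: round white tub with a black cap, 33 mm across, 36 mm high, loose. Origin under its middle.
- brown_vial: Bystander: brown vial with a black cap, 32 mm across, 71 mm high, loose. Origin under its middle.
- dish: Bystander: clear round dish with lid, 60 mm across, 12 mm high, loose. Origin under its middle.
Things that resemble listed ones, but are neither listed nor needed, are in the scene too. Leave any green look-alike of the part that bears chip_box_centre alone.

How it is judged:
By the outcome, as a careful person would: the job done as asked, in the order asked, and still so for the second after the job is handed in, with the robot touching nothing.
It also fails if it takes over 58 s, if anything falls off the work surface, if the arm or the gripper's body presses on something with over 40 N, if the wrist force passes 120 N, or if a joint passes its speed limit or range.

## Robot

A 6-joint arm with a two-finger parallel gripper is mounted at the origin on a cart in front of the work surface, level with it; the furniture and walls round the work are solid. World frame = base frame: x ahead of the robot, y to its left, z up, the work surface at z = 0. Lengths are in mm, angles in rad, forces in N, time in s.
With the tool pointing down it reaches from about 350 to 725 mm from the base axis. Payload 6 kg.
Tool frame: the origin (TCP) lies midway between the tips of the shut fingers; the grasp point (between the pads) lies 19 mm behind it; z points along the fingers, y is the direction in which the jaws open and shut (so a half turn about z gives the same grasp; the last joint's range is limited). The gripper opens to 85 mm and grips with 20 to 120 N. Pads are 22 mm wide; open, the fingers measure 114 mm over their backs; the gripper's body (76 mm by 85 mm) begins 54 mm behind the grasp point. The pads swing forward as they close: fully open they stand 13 mm farther back than shut.
Start: joints at [-0.781, 0.04, 0.085, 0, -1.615, -0.334], TCP at [264.113, -538.719, 231.261] pointing down, gripper open.
Joint ranges: [-2.56, 2.56], [-1.29, 2.01], [-1.08, 1.49], [-3.29, 1.98], [-2.81, -0.18], [-2.99, 2.99]. Speed limits (rad/s): [2.57, 2.57, 3.01, 3.14, 3.14, 3.14].

## Interface

Orientations are given as a rotation vector (axis times angle).
In Python, from plant import * gives the robot as it stands.
- The arm moves only by the shell command python3 -m handwheel 'ROWS' [FORCE]. ROWS is JSON, a list of rows, each a list of 3 entries, a list of its own where there are three numbers: the turn, a rotation vector about the tool's x, y, z in rad, then the shift along the tool's x, y, z in cm, then the opening, from -1 (shut) to 1 (fully open). In form: [[[rx, ry, rz], [x, y, z], gripper], ...]. A call has 1 to 20 rows; each row shifts and turns the commanded pose from where the row before left it, along the tool's axes as they then stand; what a row does not reach is not made up. A row lasts 1/10 s, in which the tool goes at most 50 mm and 8.59 degrees, less where a joint would pass 70% of its speed; a pose out of reach is approached as far as the arm can. A call is refused whole if a number of a shift passes 5 or a number of a turn 0.15, either way. A call with a gripper value outside its range is refused whole. The fingers move at their own pace and stop on an object; FORCE is the grip in N (left out, the last holds). Time passes only in rows, so rows that do not move let the fingers close. It gives the time, the measured TCP pose, the force and the opening at its end, in the units of the state.
- state(): the state, without advancing time (a new reading comes with each control period).
- read_camera(name): name is "scene" or "side" or "wrist"; returns the picture (420x560x3 uint8, red, green, blue); there is no depth.
- camera_params(name): a dict with "mtx" (3x3 intrinsics, pixels), "R" (3x3) and "t" (3): a world point X has camera coordinates R X + t. Camera axes: x right, y down, z forward; pixel columns grow to the right and rows downward; lengths in mm; the calibration is good to about 2 mm. A picture is of the moment at which its call begins: read the wrist's pose just before it. camera_params takes no time and is no camera call; for the wrist camera it gives the pose at the moment of the call.
- close_job(): hands the job in, once; it reports no verdict.
Trained networks look in the newest picture that a camera, given by its name, has taken for a name from the list of things; names that differ only in an ending like _2 or _b are one class to them, and where a whole thing is asked for, a point or a joint stands for the part that bears it (a point fixed in the world has none). Each returns a list of dicts, best first, with "score" (0 to 1); they miss things now and then, are a little off and sometimes report something else, mostly with a low value. They report only what shows in the picture. A call takes as long as a camera call. They do not tell look-alikes from the thing itself.
- spot_in(camera, name): "position" ([column, row] in pixels, amid what is visible of it).
- cut_out(camera, name): "pixels" (420x560 bool, what is visible of it) and "position" ([column, row] in pixels, amid what is visible of it).
- place_of(camera, name): "position" ([column, row] in pixels: a listed point, or the origin of a listed thing).
The state is a dict: "t": time; "joint_positions": joint angles; "qd": joint speeds; "joint_torque": joint torques, N m; "tcp_pos": TCP position; "ee_rot": TCP orientation; "contact_force": force on the tool from outside, world axes, zero at the start; "ft_torque": the same for the moment, N m; "width": finger opening in mm.
Only numpy, scipy, OpenCV 4.12 (cv2) and the standard library are available. Lean on these libraries where they do the work, as an engineer would, in place of code of your own. Each camera call takes 0.05 s, during which the arm holds its last target. There are 200 camera calls.

## Working session

There is one attempt and no reset: what is moved stays moved. The work goes in short steps, Python scripts to look and compute and a shell command to move; the robot and the scene stay as the last step left them, time stands still between calls to the robot, and variables do not carry over. Pictures are saved under pics/ and viewed, about 8 in all and at most 12, crops included, and the job is handed in when it is done.

```bash
ls; mkdir -p pics; cat > h.py <<'E'
from plant import *
import numpy as np, cv2
from scipy.spatial.transform import Rotation as Ro
def ray(c,px,P=None):
    P=P or camera_params(c); K,R,t=[np.array(P[k],float) for k in("mtx","R","t")]; t=t.ravel()
    d=R.T@np.linalg.inv(K)@np.array([px[0],px[1],1.]); return -R.T@t,d
def onz(c,px,z,P=None):
    o,d=ray(c,px,P); return o+d*(z-o[2])/d[2]
def tri(c1,p1,c2,p2):
    o1,d1=ray(c1,p1);o2,d2=ray(c2,p2)
    s=np.linalg.lstsq(np.c_[d1,-d2],o2-o1,rcond=None)[0]
    a=o1+d1*s[0];b=o2+d2*s[1]; return (a+b)/2,np.linalg.norm(a-b)
def proj(c,X):
    P=camera_params(c);K,R,t=[np.array(P[k],float) for k in("mtx","R","t")]
    q=K@(R@np.array(X)+t.ravel());return q[:2]/q[2]
def save(c,n):
    im=read_camera(c);cv2.imwrite(f"pics/{n}.png",im[:,:,::-1]);return im
E
python3 - <<'E'
from h import *
np.set_printoptions(precision=1,suppress=True)
a=save("scene","a");b=save("side","b")
hs={"chip_box_centre":9,"dock":0,"channel_mouth":8,"hood_edge":30.5,"flap_hinge":30,"flap_edge":82,"black_tub":0,"white_tub":0,"brown_vial":0,"dish":0}
for n,z in hs.items():
    for c in("scene","side"):
        for r in place_of(c,n)[:3]:
            print(n,c,round(r["score"],2),np.array(r["position"]),onz(c,r["position"],z))
print(state())
E
```

```text
pics
chip_box_centre scene 0.92 [362.7 234.9] [ 401.7 -130.3    9. ]
chip_box_centre scene 0.85 [376.1 208.1] [ 431.9 -249.4    9. ]
chip_box_centre side 0.87 [342.3 197.5] [ 397.4 -147.7    9. ]
chip_box_centre side 0.51 [330.6 177.8] [ 431.  -236.1    9. ]
dock scene 0.75 [248.3 296.1] [498.3 211.4   0. ]
dock scene 0.7 [326.8 180.5] [ 622.4 -272.2    0. ]
dock scene 0.59 [286.9 238. ] [553.5   4.9  -0. ]
dock side 0.94 [270.1 233.8] [562.2  10.2   0. ]
channel_mouth side 0.97 [298.4 235.6] [495.1  16.1   8. ]
hood_edge scene 0.81 [284.3 228.6] [561.9   6.2  30.5]
hood_edge scene 0.44 [304.6 244.6] [485.   17.3  30.5]
hood_edge scene 0.41 [284.9 237.9] [538.3  31.8  30.5]
hood_edge side 0.85 [266.2 225.4] [569.9  17.2  30.5]
flap_hinge scene 0.65 [282.5 242.5] [532.6  48.1  30. ]
flap_hinge side 0.95 [281.8 233.3] [531.   38.8  30. ]
flap_edge scene 0.53 [270.8 236.8] [533.7  91.1  82. ]
flap_edge side 0.54 [278.2 228.5] [533.1  84.3  82. ]
black_tub scene 0.7 [283.3 227.1] [588.2 -21.2   0. ]
black_tub scene 0.66 [227.4 287. ] [554.7 224.5   0. ]
black_tub scene 0.56 [248.  296.5]
[... 186 characters left out ...]
ite_tub side 0.73 [331.9 177.9] [ 427.2 -250.     0. ]
brown_vial scene 0.68 [324.2 181.8] [ 624.6 -261.4    0. ]
brown_vial side 0.83 [265.9 171.1] [ 615.7 -258.1    0. ]
dish scene 0.78 [254.6 208.8] [700.4 -25.3  -0. ]
dish scene 0.34 [250.7 294.4] [497.5 204.2   0. ]
dish side 0.68 [217.6 222.5] [694.6 -12.7   0. ]
{'t': 1.1, 'joint_positions': array([-0.8,  0. ,  0.1,  0. , -1.6, -0.3]), 'qd': array([ 0.,  0.,  0., -0.,  0., -0.]), 'joint_torque': array([ -0. , -36.8,  34.7,   6.9,  -0. ,   0. ]), 'tcp_pos': array([ 264.1, -538.7,  231.3]), 'ee_rot': array([ 0.7, -3.1, -0. ]), 'contact_force': array([-0.2,  0.1,  0.1]), 'ft_torque': array([-0.1, -0. ,  0. ]), 'width': 84.98044828060516}
```

View pics/a.png

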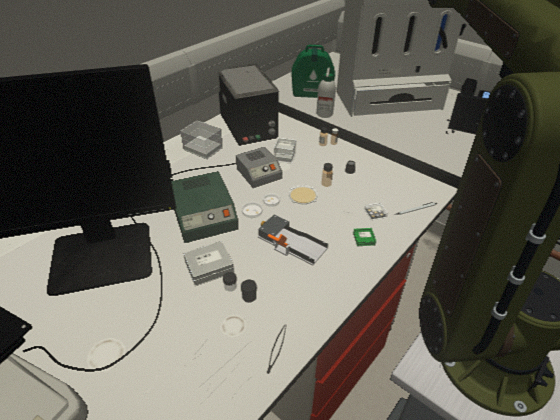

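View pics/b.png

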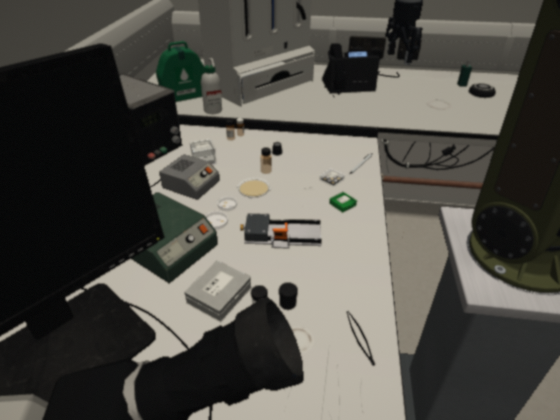

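The scene picture shows two boxes: green at (364,236), the look-alike, and clear with chips at (376,210), the one meant. The dock is at (290,240) with the orange flap at (280,240). Next I move the wrist camera over the clear box.

```bash
cat >> h.py <<'E'
np.set_printoptions(precision=4,suppress=True)
def go(X,yaw=None):
    """tool-frame shift in cm (before the turn), total turn about tool z so tool is down with jaw axis y at world angle yaw"""
    s=state();R=Ro.from_rotvec(s["ee_rot"]).as_matrix()
    print("t",round(s["t"],2),"tcp",s["tcp_pos"],"y-axis deg",np.degrees(np.arctan2(R[1,1],R[0,1])),"F",s["contact_force"],"w",s["width"])
    print("shift cm",R.T@(np.array(X)-s["tcp_pos"])/10)
    if yaw is not None:
        x=np.array([-np.sin(np.radians(yaw)),np.cos(np.radians(yaw)),0]);y=np.array([np.cos(np.radians(yaw)),np.sin(np.radians(yaw)),0])
        z=np.array([0,0,-1.]);x=np.cross(y,z)
        print("turn",Ro.from_matrix(R.T@np.c_[x,y,z]).as_rotvec())
E
python3 - <<'E'
from h import *
s=state();R=Ro.from_rotvec(s["ee_rot"]).as_matrix();print(R)
P=camera_params("wrist");c=-np.array(P["R"]).T@np.array(P["t"]).ravel()
print("cam in tool",R.T@(c-s["tcp_pos"]),"cam axes in tool\n",R.T@np.array(P["R"]).T)
go([430,-243,231])
for a in (0,90): go([430,-243,231],a)
E
```

```text
[[-0.8979 -0.4402 -0.0001]
 [-0.4402  0.8979  0.0001]
 [ 0.      0.0001 -1.    ]]
cam in tool [  79.2384    0.4198 -141.8825] cam axes in tool
 [[-0.0001 -0.9521 -0.3057]
 [ 1.      0.0002 -0.0009]
 [ 0.0009 -0.3057  0.9521]]
t 1.1 tcp [ 264.1194 -538.7136  231.2597] y-axis deg 116.11537157794912 F [-0.2201  0.0581  0.0523] w 84.98044828060516
shift cm [-27.9113  19.2507   0.0269]
t 1.1 tcp [ 264.1194 -538.7136  231.2597] y-axis deg 116.11537157794912 F [-0.2201  0.0581  0.0523] w 84.98044828060516
shift cm [-27.9113  19.2507   0.0269]
turn [ 0.     -0.0001  2.0266]
t 1.1 tcp [ 264.1194 -538.7136  231.2597] y-axis deg 116.11537157794912 F [-0.2201  0.0581  0.0523] w 84.98044828060516
shift cm [-27.9113  19.2507   0.0269]
turn [ 0.0001 -0.0001  0.4558]
```

```bash
python3 -m handwheel '[[[0,0,0],[-2.8,1.9,0],1],[[0,0,0],[-2.8,1.9,0],1],[[0,0,0],[-2.8,1.9,0],1],[[0,0,0],[-2.8,1.9,0],1],[[0,0,0],[-2.8,1.9,0],1],[[0,0,0],[-2.8,1.9,0],1],[[0,0,0],[-2.8,1.9,0],1],[[0,0,0],[-2.8,1.9,0],1],[[0,0,0],[-2.8,1.9,0],1],[[0,0,0],[-2.2,1.9,0],1],[[0,0,0],[0,0,0],1],[[0,0,0],[0,0,0],1]]' && python3 - <<'E'
from h import *
im=save("wrist","c")
for r in place_of("wrist","chip_box_centre")[:3]:
    print(r["score"],r["position"],onz("wrist",r["position"],9))
go([430,-243,231])
E
```

```text
t: 2.3
tcp_pos: [426.7, -247.1, 231.4]
ee_rot: [-0.712, 3.06, -0.0]
contact_force: [-0.3, 0.0, 0.7]
width: 85.1
0.81 [383.8, 199.6] [ 401.3628 -127.5073    9.    ]
0.62 [287.3, 176.3] [ 425.6385 -239.1511    9.    ]
t 2.4 tcp [ 426.3143 -247.9504  231.4048] y-axis deg 116.0899440615809 F [ 0.1021 -1.4707  0.2919] w 85.50215066621772
shift cm [-0.5487  0.2825  0.0404]
```

View pics/c.png

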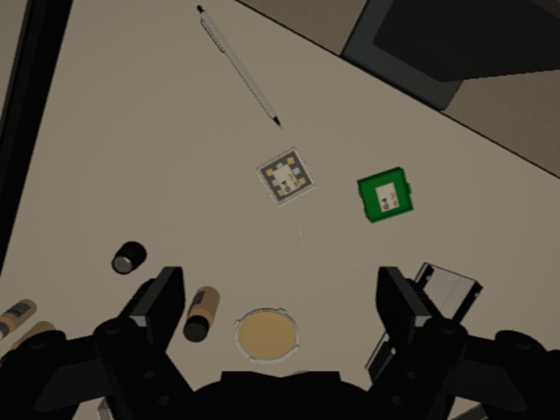

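The wrist view shows the clear chip box at (287,177) and the green look-alike at (385,195). The clear one is the target. I confirm it with a crop and measure its yaw.

```bash
python3 - <<'E'
from h import *
im=read_camera("wrist");P=camera_params("wrist")
cv2.imwrite("pics/d.png",cv2.resize(im[130:240,230:430,::-1],None,fx=4,fy=4,interpolation=cv2.INTER_CUBIC))
for r in cut_out("wrist","chip_box_centre")[:3]:
    m=r["pixels"];ys,xs=np.nonzero(m)
    for z in(0,18):
        X=np.array([onz("wrist",(u,v),z,P)[:2] for u,v in zip(xs,ys)],np.float32)
        print(r["score"],m.sum(),z,cv2.minAreaRect(X))
E
```

```text
0.83 2223 0 ((396.7316589355469, -123.45075988769531), (57.6947135925293, 58.80408477783203), 45.55576705932617)
0.83 2223 18 ((394.7119445800781, -131.1240997314453), (54.91215515136719, 55.9680290222168), 45.55579376220703)
0.75 2225 0 ((429.7615966796875, -237.6885986328125), (55.5146484375, 58.38521194458008), 55.82844924926758)
0.75 2225 18 ((426.1488952636719, -239.852294921875), (52.83723068237305, 55.569374084472656), 55.828277587890625)
```

View pics/d.png

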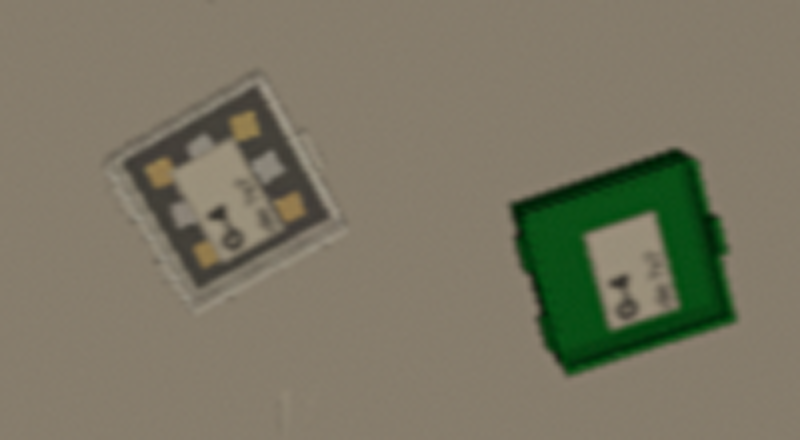

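The crop confirms it: the clear box shows chips and the label, its lip is on the right edge at about crop (310,145), and its hinge is on the left. Box x therefore points at about -34.5° in the world. The centre is at about (427,-239), and the 53 x 56 mm size fits.

```bash
python3 - <<'E'
from h import *
P=camera_params("wrist")
q=np.array([(108,160),(262,75),(345,230),(197,308)])/4+[230,130]
X=np.array([onz("wrist",p,18,P)[:2] for p in q]);print(X,X.mean(0))
for i in range(4):
    d=X[(i+1)%4]-X[i];print(np.linalg.norm(d),np.degrees(np.arctan2(d[1],d[0])))
go([427,-239,0],145.5)
E
```

```text
[[ 431.9324 -273.2053]
 [ 392.9822 -245.9575]
 [ 420.9864 -206.0435]
 [ 459.3693 -232.8764]] [ 426.3176 -239.5207]
47.53477148873652 145.02507040473046
48.758242300593764 54.946018719015555
46.8321721598786 -34.95680359979519
48.77714944192201 -124.22862276382945
t 2.5 tcp [ 426.1562 -248.2163  231.312 ] y-axis deg 116.04430286356843 F [ 0.3938 -0.8655 -0.5726] w 85.58841639297594
shift cm [-0.4831  0.7909 23.1311]
turn [ 0.     -0.0001 -0.5141]
```

```bash
python3 -m handwheel '[[[0,0,0],[-0.43,0.78,1],1],[[0,0,-0.127],[0,0,4],1],[[0,0,-0.127],[0,0,4],1],[[0,0,-0.127],[0,0,4],1],[[0,0,-0.127],[0,0,3],1],[[0,0,0],[0,0,2],1],[[0,0,0],[0,0,0],1],[[0,0,0],[0,0,0],1]]' && python3 - <<'E'
from h import *
go([426.3,-239.5,0],145.2)
save("wrist","e")
E
```

```text
t: 3.3
tcp_pos: [426.8, -238.8, 51.6]
ee_rot: [1.455, -2.784, 0.0]
contact_force: [0.1, -0.3, 1.5]
width: 85.5
t 3.3 tcp [ 426.7818 -238.7796   51.5747] y-axis deg 145.18682100687056 F [ 0.0894 -0.34    1.491 ] w 85.49093492264456
shift cm [ 0.0835 -0.0019  5.1575]
turn [ 0.0001 -0.0006 -0.0002]
```

View pics/e.png

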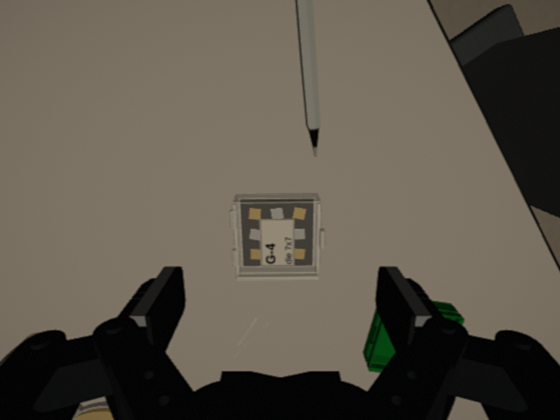

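The box is centred between the fingers at (278,236) and square to them. The green box at (400,335) clears the right finger. I descend and grip.

```bash
python3 -m handwheel '[[[0,0,0],[0.05,0,2],1],[[0,0,0],[0,0,1.6],1],[[0,0,0],[0,0,1.0],1],[[0,0,0],[0,0,0.5],1],[[0,0,0],[0,0,0],1],[[0,0,0],[0,0,0],-1],[[0,0,0],[0,0,0],-1],[[0,0,0],[0,0,0],-1],[[0,0,0],[0,0,0],-1],[[0,0,0],[0,0,0],-1],[[0,0,0],[0,0,0],-1]]' 30; python3 - <<'E'
from h import *
go([515,-60,200],175)
E
```

```text
t: 4.45
tcp_pos: [427.3, -239.2, 1.3]
ee_rot: [-1.456, 2.783, -0.002]
contact_force: [0.9, 0.5, 5.7]
width: 49.3
t 4.45 tcp [ 427.3272 -239.2347    1.2587] y-axis deg 145.23479500141977 F [0.9405 0.5138 5.6754] w 49.271250407412204
shift cm [-19.7299   2.9863 -19.8724]
turn [-0.0016 -0.0001 -0.5195]
```

```bash
python3 -m handwheel '[[[0,0,0],[0,0,-0.5],-1],[[0,0,0],[0,0,-2],-1],[[0,0,0],[0,0,-4],-1],[[0,0,0],[-2,0.6,-4],-1],[[0,0,0],[-3,1,-4],-1],[[0,0,0],[-3.5,1.1,-4],-1],[[0,0,0],[-3.5,1.1,-1.5],-1],[[0,0,0],[-3.5,1.1,0],-1],[[0,0,0],[-3.5,1.1,0],-1],[[0,0,0],[-3.5,1.1,0],-1],[[0,0,0],[-3.5,1.1,0],-1],[[0,0,0],[-2.5,0.8,0],-1],[[0,0,-0.13],[-1.4,0.5,0],-1],[[0,0,-0.13],[0,0,0],-1],[[0,0,-0.13],[0,0,0],-1],[[0,0,-0.13],[0,0,0],-1],[[0,0,0],[0,0,0],-1],[[0,0,0],[0,0,0],-1],[[0,0,0],[0,0,0],-1]]' 30; python3 - <<'E'
from h import *
go([520,60,200],175)
save("wrist","f")
hs={"dock":0,"channel_mouth":8,"hood_edge":30.5,"flap_hinge":30,"flap_edge":82,"chip_box_centre":190}
for n,z in hs.items():
    for r in place_of("wrist",n)[:2]: print(n,round(r["score"],2),np.array(r["position"]),onz("wrist",r["position"],z))
E
```

```text
t: 6.35
tcp_pos: [518.0, 57.3, 196.1]
ee_rot: [2.119, -2.318, -0.001]
contact_force: [-0.2, 0.4, -1.2]
width: 49.2
t 6.35 tcp [517.9699  57.3439 196.1055] y-axis deg 174.86377298046452 F [-0.1603  0.4484 -1.1774] w 49.15843021340597
shift cm [-0.2827 -0.1782 -0.3896]
turn [ 0.0006 -0.0001 -0.0024]
dock 0.83 [227.5 139.7] [566.3854  13.1283   0.    ]
dock 0.56 [262.4 178.1] [535.5018  55.6082   0.    ]
channel_mouth 0.68 [300.9 127.6] [492.3802   7.1332   8.    ]
hood_edge 0.94 [225.9 140.7] [563.0104  10.9154  30.5   ]
hood_edge 0.59 [266.1 234.1] [535.5766 106.26    30.5   ]
flap_hinge 0.65 [260.3 180.9] [535.6334  51.46    30.    ]
flap_hinge 0.61 [280.7 280.2] [525.5806 159.9868  30.    ]
flap_edge 0.92 [264.5 233.6] [532.6291  84.4946  82.    ]
chip_box_centre 0.66 [282.  278.2] [516.8501  65.1705 190.    ]
```

View pics/f.png

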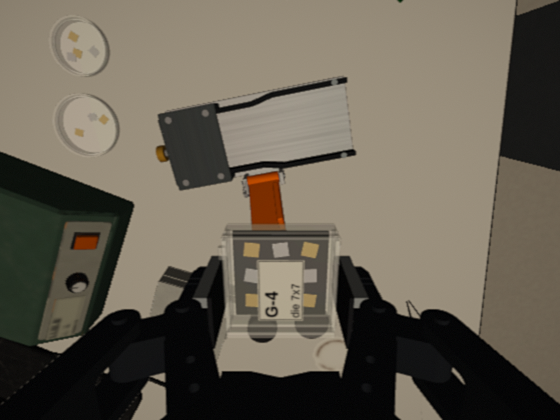

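The view shows the dock squarely: the mouth's guide ends are at (346,80) and (353,154), the hood's front edge runs (215,103) to (232,181), the flap is open at (267,200), and the box is held level. I get the dock's yaw from these edges.

```bash
python3 - <<'E'
from h import *
im=cv2.imread("pics/f.png")
cv2.imwrite("pics/g.png",cv2.resize(im[65:205,145:370],None,fx=3.5,fy=3.5,interpolation=cv2.INTER_CUBIC))
E
```

```text
(no output)
```

View pics/g.png

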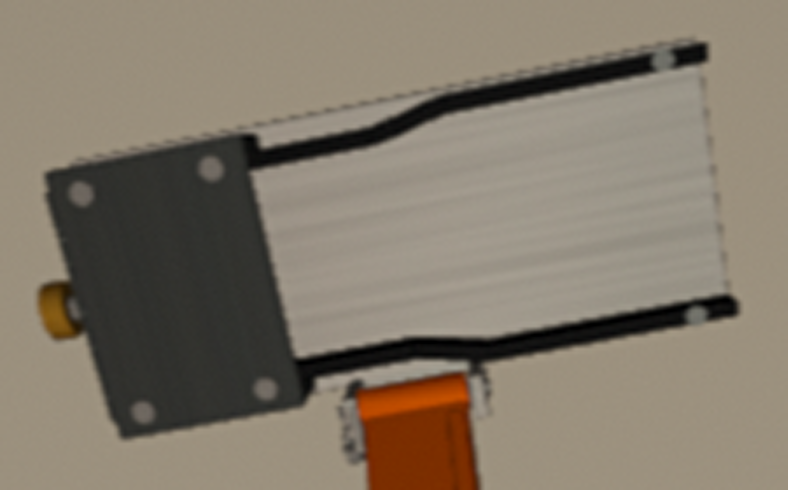

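```bash
python3 - <<'E'
from h import *
P=camera_params("wrist")
w=lambda p,z:onz("wrist",np.array(p)/3.5+[145,65],z,P)[:2]
H=[w(p,33.5) for p in[(256,136),(305,402),(122,437),(47,173)]];print(np.array(H))
def L(a,b):d=b-a;return np.linalg.norm(d),np.degrees(np.arctan2(d[1],d[0]))
for i in range(4):print(L(H[i],H[(i+1)%4]))
G=[w(p,20) for p in[(707,42),(707,62),(733,297),(738,314)]];print(np.array(G));print(L(G[0],G[3]),L(G[1],G[2]))
hf=(H[0]+H[1])/2; mo=(G[0]+G[3])/2; hb=(H[2]+H[3])/2
print("front",hf,"mouth",mo,"back",hb,L(mo,hf),L(mo,hb),L(hf,hb))
# straight guide edges in mouth, outer
for a,b in [((455,97),(707,42)),((490,357),(738,314)),((465,108),(707,62)),((490,342),(733,297))]:print(L(w(b,20),w(a,20)))
E
```

```text
[[564.9767 -21.6907]
 [561.7017  47.3496]
 [612.5536  52.6849]
 [619.0938 -17.428 ]]
(np.float64(69.11794434234386), np.float64(92.71585041201924))
(np.float64(51.13100097582568), np.float64(5.989398984641018))
(np.float64(70.41725072927045), np.float64(-84.6708624304845))
(np.float64(54.284647258980684), np.float64(-175.49624725409868))
[[448.913  -34.471 ]
 [449.0381 -29.6517]
 [443.5252  31.378 ]
 [442.2466  36.1603]]
(np.float64(70.94524175928747), np.float64(95.3917930196159)) (np.float64(61.27819705757792), np.float64(95.16167107365877))
front [563.3392  12.8295] mouth [445.5798   0.8447] back [615.8237  17.6284] (np.float64(118.36773025867902), np.float64(5.811185528679481)) (np.float64(171.06921603382037), np.float64(5.630395394239388)) (np.float64(52.70339848140313), np.float64(5.224352101048004))
(np.float64(66.01743678981582), np.float64(6.6515272031269435))
(np.float64(69.10349923092545), np.float64(4.957692991755555))
(np.float64(63.36401129984497), np.float64(5.2134158606222245))
(np.float64(67.53828515988337), np.float64(5.579439581804397))
```

The dock's yaw is about 5.5°, with the origin at about (563.6,12.5). Measured 118 against 121 mm and 52.7 against 52, so it agrees to about 2 mm. The channel mouth is at about (492,6), and the network's estimate agrees. Next I turn, go over it and lower.

```bash
python3 -m handwheel '[[[0,0,-0.093],[0,0,0],-1],[[0,0,-0.093],[0,0,0],-1],[[0,0,0],[1.6,1,0],-1],[[0,0,0],[1.7,1.1,2],-1],[[0,0,0],[1.6,1,4],-1],[[0,0,0],[0,0,4],-1],[[0,0,0],[0,0,4],-1],[[0,0,0],[0,0,2],-1],[[0,0,0],[0,0,0],-1],[[0,0,0],[0,0,0],-1]]' 30; python3 - <<'E'
from h import *
save("wrist","i");go([491.9,5.6,10.5],185.5)
E
```

```text
t: 7.7
tcp_pos: [492.4, 5.1, 37.5]
ee_rot: [-2.328, 2.11, -0.002]
contact_force: [0.7, 0.2, -1.4]
width: 49.4
t 7.75 tcp [493.1303   5.4943  38.334 ] y-axis deg -174.3559944154395 F [-0.4388  0.8047 -0.7826] w 49.30699985443417
shift cm [-0.0227  0.1287  2.7831]
turn [-0.0026 -0.      0.0025]
```

View pics/i.png

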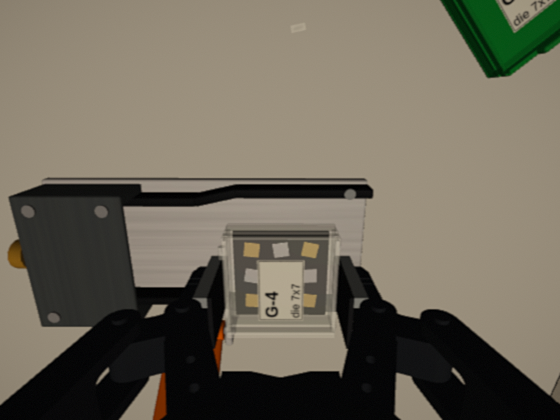

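The box is square over the mouth: guide at row 192, box at columns 222–338. I lower it slowly.

```bash
python3 -m handwheel '[[[0,0,0],[0,0.1,1],-1],[[0,0,0],[0,0,0.8],-1],[[0,0,0],[0,0,0.4],-1],[[0,0,0],[0,0,0.3],-1],[[0,0,0],[0,0,0.15],-1],[[0,0,0],[0,0,0],-1],[[0,0,0],[0,0,0],-1]]' 30; python3 - <<'E'
from h import *
go([491.9,5.6,10.5],185.5)
E
```

```text
t: 8.45
tcp_pos: [491.3, 5.5, 10.1]
ee_rot: [-2.329, 2.109, -0.0]
contact_force: [0.9, 0.8, -1.1]
width: 48.7
t 8.45 tcp [491.3082   5.5368  10.0894] y-axis deg -174.32373577814354 F [ 0.8991  0.8299 -1.1496] w 48.748578831776875
shift cm [-0.0004 -0.0595 -0.041 ]
turn [-0.0003  0.      0.0031]
```

```bash
python3 -m handwheel '[[[0,0,0],[0,0,0.1],-1],[[0,0,0],[0,0,0],-1],[[0,0,0],[0,0,0],0.3],[[0,0,0],[0,0,0],1],[[0,0,0],[0,0,0],1],[[0,0,0],[0,0,0],1],[[0,0,0],[0,0,-0.5],1],[[0,0,0],[0,0,-1.5],1],[[0,0,0],[0,0,-2],1],[[0,0,0],[0,2,0],-1],[[0,0,0],[0,2,0],-1],[[0,0,0],[0,0.8,0],-1],[[0,0,0],[0,0,0],-1],[[0,0,0],[0,0,0],-1],[[0,0,0],[0,0,0],-1]]' 30; python3 - <<'E'
from h import *
save("wrist","j");go([444.1,1.0,13],185.5)
E
```

```text
t: 9.95
tcp_pos: [443.9, 0.8, 48.9]
ee_rot: [2.329, -2.109, 0.0]
contact_force: [-0.3, 0.7, -0.1]
width: 0.2
t 10.0 tcp [443.7385   0.7696  48.7672] y-axis deg -174.33319494650112 F [ 0.4612 -0.3371  0.49  ] w 0.1540897976751333
shift cm [-0.02   -0.0399  3.5767]
turn [ 0.0005 -0.0002  0.0029]
```

View pics/j.png

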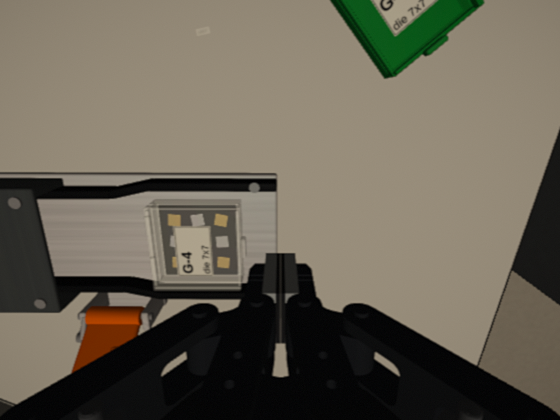

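The box lies flat between the guides at (200,245), with its lip towards the mouth. The shut fingers are behind it on the centre line. I lower them and push.

```bash
cat > chk.py <<'E'
# prints dock-frame x of TCP and force along dock x; exit 1 when over 3 N
from plant import *
import numpy as np,sys
s=state();u=np.array([.9954,.0958,0]);d=s["tcp_pos"]-np.array([563.6,12.5,0]);f=s["contact_force"]
print("t %.2f x %.2f y %.2f z %.2f Fx %.2f"%(s["t"],d@u,-d[0]*.0958+d[1]*.9954,d[2],f@u),"F",np.round(f,1),flush=True)
lim=float(sys.argv[1]) if len(sys.argv)>1 else 2.8
sys.exit(1 if abs(f@u)>lim else 0)
E
python3 -m handwheel '[[[0,0,0],[0,0,1.5],-1],[[0,0,0],[0,0,1.5],-1],[[0,0,0],[0,0,0.5],-1],[[0,0,0],[0,0,0],-1],[[0,0,0],[0,0,0],-1]]' >/dev/null; python3 chk.py && python3 -m handwheel '[[[0,0,0],[0,-0.15,0],-1],[[0,0,0],[0,-0.15,0],-1],[[0,0,0],[0,-0.15,0],-1],[[0,0,0],[0,-0.15,0],-1],[[0,0,0],[0,-0.15,0],-1]]' >/dev/null && python3 chk.py && python3 -m handwheel '[[[0,0,0],[0,-0.15,0],-1],[[0,0,0],[0,-0.15,0],-1],[[0,0,0],[0,-0.15,0],-1],[[0,0,0],[0,-0.15,0],-1],[[0,0,0],[0,-0.15,0],-1]]' >/dev/null && python3 chk.py && python3 -m handwheel '[[[0,0,0],[0,-0.15,0],-1],[[0,0,0],[0,-0.15,0],-1],[[0,0,0],[0,-0.15,0],-1],[[0,0,0],[0,-0.15,0],-1],[[0,0,0],[0,-0.15,0],-1]]' >/dev/null && python3 chk.py; python3 -c "
from h import *
save('wrist','k')"
```

```text
t 10.50 x -120.37 y -0.25 z 14.44 Fx -1.17 F [-1.1 -0.4  0.6]
t 11.00 x -113.14 y -0.13 z 13.92 Fx 0.94 F [ 0.9  0.4 -0.4]
t 11.50 x -105.72 y -0.14 z 13.83 Fx -0.85 F [-0.8 -0.9 -0. ]
t 12.00 x -98.20 y -0.09 z 13.83 Fx -0.66 F [-0.7  0.1 -0.2]
```

View pics/k.png

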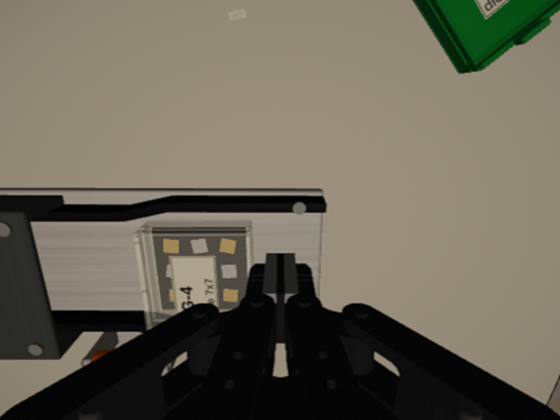

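The fingers touch the box's lip end at column 250, and the box is square. TCP-to-centre is about 40 mm, so the stop can come at TCP x ≈ -48 or later. I keep creeping with checks.

```bash
H="python3 -m handwheel"
python3 -m handwheel '[[[0,0,0],[0,-0.14,0],-1],[[0,0,0],[0,-0.14,0],-1],[[0,0,0],[0,-0.14,0],-1],[[0,0,0],[0,-0.14,0],-1],[[0,0,0],[0,-0.14,0],-1],[[0,0,0],[0,-0.14,0],-1]]' >/dev/null && python3 chk.py && python3 -m handwheel '[[[0,0,0],[0,-0.14,0],-1],[[0,0,0],[0,-0.14,0],-1],[[0,0,0],[0,-0.14,0],-1],[[0,0,0],[0,-0.14,0],-1],[[0,0,0],[0,-0.14,0],-1]]' >/dev/null && python3 chk.py && python3 -m handwheel '[[[0,0,0],[0,-0.14,0],-1],[[0,0,0],[0,-0.14,0],-1],[[0,0,0],[0,-0.14,0],-1],[[0,0,0],[0,-0.14,0],-1],[[0,0,0],[0,-0.14,0],-1]]' >/dev/null && python3 chk.py && python3 -m handwheel '[[[0,0,0],[0,-0.14,0],-1],[[0,0,0],[0,-0.14,0],-1],[[0,0,0],[0,-0.14,0],-1],[[0,0,0],[0,-0.14,0],-1],[[0,0,0],[0,-0.14,0],-1]]' >/dev/null && python3 chk.py && python3 -m handwheel '[[[0,0,0],[0,-0.14,0],-1],[[0,0,0],[0,-0.14,0],-1],[[0,0,0],[0,-0.14,0],-1],[[0,0,0],[0,-0.14,0],-1],[[0,0,0],[0,-0.14,0],-1]]' >/dev/null && python3 chk.py && python3 -m handwheel '[[[0,0,0],[0,-0.14,0],-1],[[0,0,0],[0,-0.14,0],-1],[[0,0,0],[0,-0.14,0],-1],[[0,0,0],[0,-0.14,0],-1]]' >/dev/null && python3 chk.py
```

```text
t 12.65 x -89.84 y -0.11 z 13.82 Fx -0.57 F [-0.5 -0.7  0.6]
t 13.15 x -82.80 y -0.07 z 13.86 Fx -0.75 F [-0.7 -0.1  0.2]
t 13.65 x -75.81 y -0.04 z 13.85 Fx -0.88 F [-0.9 -0.3 -0.2]
t 14.15 x -68.81 y -0.02 z 13.84 Fx -1.77 F [-1.8  0.5  0.2]
t 14.65 x -61.81 y -0.01 z 13.86 Fx -1.65 F [-1.6 -1.   0.9]
t 15.05 x -56.22 y 0.01 z 13.86 Fx -0.98 F [-1.  -0.4  0.2]
```

```bash
python3 -m handwheel '[[[0,0,0],[0,-0.1,0],-1],[[0,0,0],[0,-0.1,0],-1],[[0,0,0],[0,-0.1,0],-1]]' >/dev/null && python3 chk.py && python3 -m handwheel '[[[0,0,0],[0,-0.1,0],-1],[[0,0,0],[0,-0.1,0],-1]]' >/dev/null && python3 chk.py && python3 -m handwheel '[[[0,0,0],[0,-0.1,0],-1],[[0,0,0],[0,-0.1,0],-1]]' >/dev/null && python3 chk.py && python3 -m handwheel '[[[0,0,0],[0,-0.1,0],-1]]' >/dev/null && python3 chk.py && python3 -m handwheel '[[[0,0,0],[0,-0.1,0],-1]]' >/dev/null && python3 chk.py && python3 -m handwheel '[[[0,0,0],[0,-0.1,0],-1]]' >/dev/null && python3 chk.py && python3 -m handwheel '[[[0,0,0],[0,-0.1,0],-1]]' >/dev/null && python3 chk.py && python3 -m handwheel '[[[0,0,0],[0,-0.1,0],-1]]' >/dev/null && python3 chk.py && python3 -m handwheel '[[[0,0,0],[0,-0.1,0],-1]]' >/dev/null && python3 chk.py && python3 -m handwheel '[[[0,0,0],[0,-0.1,0],-1]]' >/dev/null && python3 chk.py && python3 -m handwheel '[[[0,0,0],[0,-0.1,0],-1]]' >/dev/null && python3 chk.py && python3 -m handwheel '[[[0,0,0],[0,-0.1,0],-1]]' >/dev/null && python3 chk.py && python3 -m handwheel '[[[0,0,0],[0,-0.1,0],-1]]' >/dev/null && python3 chk.py
```

```text
t 15.35 x -53.26 y 0.00 z 13.85 Fx -1.61 F [-1.5 -1.1  0.4]
t 15.55 x -51.27 y 0.01 z 13.83 Fx -0.54 F [-0.4 -1.1  0.8]
t 15.75 x -49.26 y 0.03 z 13.83 Fx -0.75 F [-0.6 -1.2  0. ]
t 15.85 x -48.26 y 0.02 z 13.84 Fx -1.00 F [-0.9 -1.   0.3]
t 15.95 x -47.24 y 0.03 z 13.85 Fx -1.25 F [-1.2 -0.6  0.1]
t 16.05 x -46.26 y 0.04 z 13.84 Fx -0.49 F [-0.5 -0.4  0.9]
t 16.15 x -45.29 y 0.02 z 13.81 Fx -0.87 F [-0.8 -0.7  0.3]
t 16.25 x -44.25 y 0.03 z 13.84 Fx -1.39 F [-1.3 -0.8  0.6]
t 16.35 x -43.26 y 0.04 z 13.84 Fx -1.43 F [-1.3 -1.1 -0. ]
t 16.45 x -42.25 y 0.02 z 13.85 Fx -1.40 F [-1.3 -0.8  0. ]
t 16.55 x -41.24 y 0.05 z 13.85 Fx -1.58 F [-1.5 -1.1  0. ]
t 16.65 x -40.28 y 0.06 z 13.83 Fx -0.50 F [-0.4 -0.6  0.1]
t 16.75 x -39.28 y 0.04 z 13.83 Fx -1.25 F [-1.3  0.6 -0.4]
```

```bash
python3 -m handwheel '[[[0,0,0],[0,-0.1,0],-1]]' >/dev/null && python3 chk.py && python3 -m handwheel '[[[0,0,0],[0,-0.1,0],-1]]' >/dev/null && python3 chk.py && python3 -m handwheel '[[[0,0,0],[0,-0.1,0],-1]]' >/dev/null && python3 chk.py && python3 -m handwheel '[[[0,0,0],[0,-0.1,0],-1]]' >/dev/null && python3 chk.py && python3 -m handwheel '[[[0,0,0],[0,-0.1,0],-1]]' >/dev/null && python3 chk.py && python3 -m handwheel '[[[0,0,0],[0,-0.1,0],-1]]' >/dev/null && python3 chk.py && python3 -m handwheel '[[[0,0,0],[0,-0.1,0],-1]]' >/dev/null && python3 chk.py && python3 -m handwheel '[[[0,0,0],[0,-0.1,0],-1]]' >/dev/null && python3 chk.py && python3 -m handwheel '[[[0,0,0],[0,-0.1,0],-1]]' >/dev/null && python3 chk.py && python3 -m handwheel '[[[0,0,0],[0,-0.1,0],-1]]' >/dev/null && python3 chk.py
```

```text
t 16.85 x -38.26 y 0.08 z 13.85 Fx -1.48 F [-1.4 -1.2  0.9]
t 16.95 x -37.27 y 0.09 z 13.84 Fx -1.37 F [-1.3 -1.   1.1]
t 17.05 x -36.31 y 0.06 z 13.82 Fx -2.30 F [-2.2 -0.9  0.3]
t 17.15 x -36.09 y -0.02 z 13.69 Fx -8.11 F [-8.1 -0.7  5.4]
```

A firm stop came at TCP x ≈ -36.1, with force jumping to 8 N. That puts the box centre near +3 to +4 mm, inside the range. I back off gently and go round outside the flap.

```bash
python3 -m handwheel '[[[0,0,0],[0,0.1,0],-1],[[0,0,0],[0,0.3,0],-1],[[0,0,0],[0,1,0],-1],[[0,0,0],[0,1,0],-1],[[0,0,0],[0,0,-2.5],-1],[[0,0,0],[0,0,-4],-1],[[0,0,0],[0,0,-4],-1],[[0,0,0],[-2.7,-0.8,0],-1],[[0,0,0],[-2.7,-0.8,0],-1],[[0,0,0],[-2.7,-0.8,0],-1],[[0,0,0],[-2.7,-0.8,0],-1],[[0,0,0],[0,0,0],-1],[[0,0,0],[0,0,0],-1]]'; python3 chk.py; python3 - <<'E'
from h import *
read_camera("wrist")
R=lambda X:np.array([[.9954,.0958],[-.0958,.9954]])@(X[:2]-np.array([563.6,12.5]))
for n,z in {"flap_edge":82,"flap_hinge":30,"hood_edge":30.5,"chip_box_centre":17}.items():
    for r in place_of("wrist",n)[:2]:print(n,round(r["score"],2),np.array(r["position"]),"dock xy",R(onz("wrist",r["position"],z)))
E
```

```text
t: 18.45
tcp_pos: [525.2, 117.8, 118.8]
ee_rot: [-2.33, 2.107, 0.0]
contact_force: [0.4, 0.1, -0.3]
width: -0.3
t 18.45 x -28.17 y 108.52 z 118.80 Fx 0.45 F [ 0.4  0.1 -0.3]
flap_edge 0.89 [274.7 190.2] dock xy [-25.9519  77.7446]
flap_hinge 0.71 [276.8 113.6] dock xy [-26.5324  38.3602]
hood_edge 0.61 [234.1  52. ] dock xy [0.6645 0.5606]
chip_box_centre 0.62 [237.8  54.2] dock xy [0.0111 0.2431]
```

Everything agrees with the dock frame within 2 mm. I descend outside the flap edge and make a slow touch.

```bash
cat > chy.py <<'E'
# dock-frame TCP and force along dock y; exit 1 over limit
from plant import *
import numpy as np,sys
s=state();v=np.array([-.0958,.9954,0]);d=s["tcp_pos"]-np.array([563.6,12.5,0]);f=s["contact_force"]
print("t %.2f x %.1f y %.2f z %.2f Fy %.2f"%(s["t"],d[0]*.9954+d[1]*.0958,d@v,d[2],f@v),"F",np.round(f,1),flush=True)
sys.exit(1 if np.linalg.norm(f)>float(sys.argv[1]) else 0)
E
python3 -m handwheel '[[[0,0,0],[0,-0.15,1.5],-1],[[0,0,0],[0,0,1.8],-1],[[0,0,0],[0,0,1],-1],[[0,0,0],[0.4,0,0],-1],[[0,0,0],[0.4,0,0],-1],[[0,0,0],[0.2,0,0],-1],[[0,0,0],[0,0,0],-1]]' >/dev/null; python3 chy.py 2.5 && python3 -m handwheel '[[[0,0,0],[0.15,0,0],-1],[[0,0,0],[0.15,0,0],-1]]' >/dev/null && python3 chy.py 2.5 && python3 -m handwheel '[[[0,0,0],[0.15,0,0],-1],[[0,0,0],[0.15,0,0],-1]]' >/dev/null && python3 chy.py 2.5 && python3 -m handwheel '[[[0,0,0],[0.15,0,0],-1],[[0,0,0],[0.15,0,0],-1]]' >/dev/null && python3 chy.py 2.5 && python3 -m handwheel '[[[0,0,0],[0.15,0,0],-1],[[0,0,0],[0.15,0,0],-1]]' >/dev/null && python3 chy.py 2.5
```

```text
t 19.40 x -25.7 y 97.85 z 76.73 Fy 0.59 F [0.  0.6 0.3]
t 19.60 x -25.9 y 95.15 z 76.20 Fy 0.15 F [0.1 0.2 0.1]
t 19.80 x -25.9 y 92.80 z 76.10 Fy 5.79 F [-1.7  5.6  2.2]
```

```bash
python3 -m handwheel '[[[0,0,0],[0.25,0,-0.15],-1],[[0,0,0],[0.25,0,-0.13],-1]]' >/dev/null; python3 chy.py 13 && python3 -m handwheel '[[[0,0,0],[0.3,0,-0.14],-1],[[0,0,0],[0.3,0,-0.13],-1],[[0,0,0],[0.3,0,-0.12],-1]]' >/dev/null && python3 chy.py 13 && python3 -m handwheel '[[[0,0,0],[0.3,0,-0.1],-1],[[0,0,0],[0.3,0,-0.08],-1],[[0,0,0],[0.3,0,-0.06],-1]]' >/dev/null && python3 chy.py 13 && python3 -m handwheel '[[[0,0,0],[0.3,0,-0.04],-1],[[0,0,0],[0.3,0,-0.03],-1],[[0,0,0],[0.3,0,-0.02],-1]]' >/dev/null && python3 chy.py 13 && python3 -m handwheel '[[[0,0,0],[0.3,0,0],-1],[[0,0,0],[0.3,0,0],-1],[[0,0,0],[0.3,0,0],-1]]' >/dev/null && python3 chy.py 13 && python3 -m handwheel '[[[0,0,0],[0.3,0,0],-1],[[0,0,0],[0.3,0,0.02],-1],[[0,0,0],[0.3,0,0.03],-1]]' >/dev/null && python3 chy.py 13 && python3 -m handwheel '[[[0,0,0],[0.3,0,0.04],-1],[[0,0,0],[0.3,0,0.05],-1],[[0,0,0],[0.3,0,0.05],-1]]' >/dev/null && python3 chy.py 13
```

```text
t 20.00 x -25.8 y 88.53 z 79.29 Fy 8.13 F [-3.4  7.8  3.9]
t 20.30 x -25.3 y 79.39 z 83.76 Fy 5.87 F [-0.9  5.8  2.9]
t 20.60 x -25.6 y 69.37 z 85.54 Fy 2.73 F [0.5 2.8 1.8]
t 20.90 x -26.2 y 59.65 z 85.63 Fy 2.07 F [0.2 2.1 1.7]
t 21.20 x -26.2 y 50.63 z 85.58 Fy 1.81 F [-0.5  1.8  0.8]
t 21.50 x -26.2 y 41.74 z 85.01 Fy 1.38 F [ 0.5  1.4 -0.8]
t 21.80 x -26.1 y 32.76 z 83.70 Fy 1.44 F [ 0.4  1.5 -0.1]
```

Forces stay low and are falling towards the snap point. I carry on past it.

```bash
python3 -m handwheel '[[[0,0,0],[0.3,0,0.05],-1],[[0,0,0],[0.3,0,0.05],-1]]' >/dev/null; python3 chy.py 13 && python3 -m handwheel '[[[0,0,0],[0.3,0,0],-1],[[0,0,0],[0.3,0,0],-1]]' >/dev/null && python3 chy.py 13 && python3 -m handwheel '[[[0,0,0],[0.3,0,0],-1],[[0,0,0],[0.3,0,0],-1],[[0,0,0],[0,0,0],-1],[[0,0,0],[0,0,0],-1]]' >/dev/null && python3 chy.py 13 ; python3 -m handwheel '[[[0,0,0],[-0.4,0,-3],-1],[[0,0,0],[-1,0,-4],-1],[[0,0,0],[-2,0,-3],-1],[[0,0,0],[-2,0,0],-1],[[0,0,0],[-2,0,0],-1],[[0,0,0],[-0.5,0,0],-1],[[0,0,0],[0,0,0],-1],[[0,0,0],[0,0,0],-1]]' >/dev/null;python3 chy.py 3; python3 -c "
from h import *
im=save('wrist','m')
cv2.imwrite('pics/m2.png',cv2.resize(im[:240,100:500,::-1],None,fx=2,fy=2,interpolation=cv2.INTER_CUBIC))"
```

```text
t 22.00 x -25.9 y 26.71 z 82.96 Fy 0.49 F [ 0.1  0.5 -0.5]
t 22.20 x -25.8 y 20.69 z 83.09 Fy -0.04 F [ 0.4 -0.  -0.1]
t 22.60 x -25.9 y 15.04 z 82.97 Fy 0.99 F [-0.8  0.9  0.2]
t 23.40 x -26.1 y 93.71 z 182.84 Fy 0.22 F [-0.   0.2  0.7]
```

View pics/m2.png

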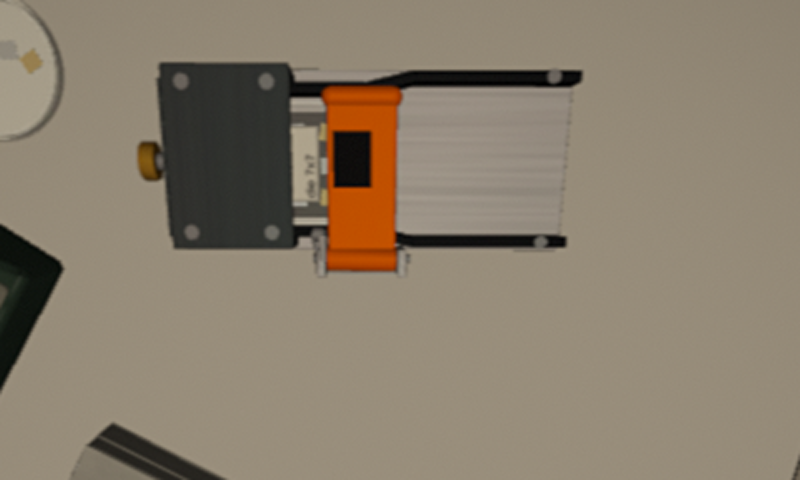

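The flap lies flat across the channel at crop (362,175). The box sits square under the hood behind it, visible at crop (308,165), and the robot is clear. I hand it in.

```bash
python3 -c "
from plant import *
print(close_job()); s=state(); print(s['t'],s['contact_force'])"
```

```text
the job is handed in; nothing more can be done
None
the job is handed in; nothing more can be done
```

I put the clear chip box (not the green look-alike) flat in the mouth of the dock. I pushed it in with shut fingers at 15 mm/s or less until it met the end stop. The orange flap was then tipped over its snap point and sprang shut. The job was handed in at about 23.4 s of the 58 s allowed.

**Seating:** the box met a firm stop with its centre at about x = +3 mm of the dock, inside the ±8 mm range. The last 1 mm step took the force from 2.3 N to 8.1 N, over the 3 N I was told to stop at but well under the 30 N limit. I then backed off.

**Flap:** the push peaked at about 9.5 N and fell to zero past the snap point. The last picture shows the flap flat across the channel in front of the box, with the robot clear of everything.

**Not checked directly:** I had no reading of the feeler, so "fully home" rests on the force jump and the position of the stop. I did not measure the tubs, vial and dish again at the end. No move went near them, and no unexpected force showed in the readings I took.

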